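Shake the spent cell out of the collecting box

ROBOT

A 6-joint arm with a two-finger parallel gripper is mounted at the origin on the work surface. World frame = base frame: x ahead of the robot, y to its left, z up, the work surface at z = 0. Lengths are in m, angles in rad, forces in N, time in s.
With the tool pointing down it reaches from about 0.375 to 0.9 m from the base axis. Payload 3.1 kg.
Tool frame: the origin (TCP) lies between the finger pads; the fingertips stand robot.tip_extent ahead of it and the grasp point (between the pads) lies 3 mm ahead of it (robot.tip_extent is the distance from the TCP to the fingertips, in m); z points along the fingers, x is the direction in which the jaws open and shut, and the axes are right-handed (so a half turn about z gives the same grasp; the last joint's range is limited). The gripper opens to 87 mm and grips with 3 to 60 N. Pads are 19 mm wide; open, the fingers measure 117 mm over their backs; the gripper's body (75 mm by 190 mm) begins 51 mm behind the grasp point.
Start: joints at [0.948, 0.527, 1.433, -0, 1.181, -0.178], TCP at [0.269, 0.564, 0.245] pointing down, gripper open.
Joint ranges: [-3.08, 3.08], [-0.75, 2.2], [0.22, 2.44], [-1.43, 4.57], [0, 2.65], [-2.85, 2.85]. Speed limits (rad/s): [2.79, 2.79, 3.14, 3.14, 3.14, 3.14].

INTERFACE

Orientations are given as a unit quaternion [x, y, z, w].
In Python, from rig import robot, cams gives the robot as it stands.
- The arm moves only by the tool carry_out, never from a script. Its argument "steps" is a list of rows, each a list of 3 entries, a list of its own where there are three numbers: the shift along the world's x, y, z in cm, then the turn about the world's z in degrees, then the closure, from 0 (fully open) to 1 (shut). In form: [[[dx, dy, dz], spin, fingers], ...]. A call has 1 to 10 rows; each row shifts and turns the pose as measured when the row begins; what a row does not reach is not made up. A row lasts 1/10 s, in which the tool goes at most 50 mm and 8.59 degrees, less where a joint would pass 70% of its speed; a pose out of reach is approached as far as the arm can. A call with a gripper value outside its range is refused whole. The fingers move at their own pace and stop on an object; "squeeze" is the grip in N (left out, the last holds). Time passes only in rows, so rows that do not move let the fingers close. It gives the time, the measured TCP pose, the force and the opening at its end, in the units of the state.
- robot.get_obs(): the state, without advancing time (a new reading comes with each control period).
- cams.camera(name): name is "scene" or "side" or "wrist"; returns a dict with "pixels" (420x560x3 uint8, red, green, blue), "fx", "fy", "cx", "cy" (pixels), "eye" and "rotation" of the camera in the world. Camera axes: x right, y up, looking along -z (the intrinsics and any distortion apply to the point x, -y, -z); pixel columns grow to the right and rows downward; lengths in m; the calibration is good to about 2 mm. The wrist camera is an equidistant fisheye: a pixel r from the principal point sees the ray r / f radians off the axis. A picture is of the moment at which its call begins. There is no depth.
- robot.hand_in(): hands the job in, once; it reports no verdict.
The state is a dict: "time": time; "q": joint angles; "joint_velocities": joint speeds; "joint_torque": joint torques, N m; "position": TCP position; "tool_rot": TCP orientation; "ft_force": force on the tool from outside, world axes, zero at the start; "moment": the same for the moment, N m; "grip_width": finger opening in m.
Only numpy, scipy, OpenCV 4.12 (cv2) and the standard library are available. Lean on these libraries where they do the work, as an engineer would, in place of code of your own. Each camera call takes 0.05 s, during which the arm holds its last target. There are 200 camera calls.

TASK

The clear battery box stands upside down on its slotted lid with one spent cell left inside. Lift it and carry it level, so that the cell stays in, until it is over the rectangular tray; there shake or rock it end to end until the cell drops through the slot into the tray. Then stand the empty box, still slot down, on the middle of the black square mat and let go, leaving the cell in the tray.

Things in the scene. Friction and masses are not known exactly. Their poses are not given: they have to be found in the camera images.
- box: Clear box 96 x 46 x 70 mm tall, 0.18 kg, standing upside down on its white slotted lid (rim 102 x 52, 12 mm high). Origin: centre of the underside; x along the 96 mm, y across the 46 mm (grip here, upper half, at mid length), z up. Walls 3 mm, top closed. Slot in mid underside: 22 mm along x, 40 mm (full inner width) along y. Inside, the floor rises 10 degrees from each end wall to the slot.
- cell: Black battery with brass band, 17 mm diameter, 34.5 mm long, 17 g. Origin: its centre; y along its axis. Starts in the box, lying along the box's y at its +x end wall; stays there while the box is level and moved gently. Raise that end 20 to 30 degrees (about the box's y), or shake along x above 2 m/s2, and it rolls to the slot and drops; if it rolls past, tip the other way.
- tray: Fixed shallow grey open tray, rectangular, 200 x 160 mm, 30 mm high, walls and floor 4 mm thick. Origin: centre of the underside, on the desk; x along the 200 mm side, z up. (The round dish of the same grey is a bystander.)
- mat: Fixed flat black rubber mat, 150 x 150 mm, 4 mm thick. Origin: centre of the underside; z up.

How it is judged:
By the outcome, as a careful person would: the job done as asked, in the order asked, and still so for the second after the job is handed in, with the robot touching nothing.
It also fails if it takes over 51 s, if anything falls off the work surface, if the arm or the gripper's body presses on something with over 40 N, if the wrist force passes 120 N, or if a joint passes its speed limit or range.

## Working session

There is one attempt and no reset: what is moved stays moved. The work goes in short steps, Python scripts to look and compute and a tool call to move; the robot and the scene stay as the last step left them, time stands still between calls to the robot, and variables do not carry over. Pictures are saved under pics/ and viewed, about 8 in all and at most 12, crops included, and the job is handed in when it is done.

Besides the shell and the picture viewer there is one more tool, called after "Emit:" by a JSON object that holds its "method" and its "body", one argument or row to a line. carry_out: Moves the arm, as the interface text tells. Its arguments: {"type":"object","properties":{"steps":{"type":"array"},"squeeze":{"type":"number"}},"required":["steps"]}

```bash
mkdir -p pics; cat > h.py <<'E'
import numpy as np, cv2
from rig import robot, cams
def shot(n,f):
    c=cams.camera(n); cv2.imwrite('pics/'+f,c['pixels'][:,:,::-1]); np.save('pics/'+f[:-4]+'.npy',c,allow_pickle=True); return c
def load(f): return np.load('pics/'+f+'.npy',allow_pickle=True).item()
def ray(c,u,v,fish=False):
    x=(u-c['cx'])/c['fx'];y=(v-c['cy'])/c['fy']
    if fish:
        r=np.hypot(x,y);s=np.sin(r)/max(r,1e-9);d=np.array([x*s,-y*s,-np.cos(r)])
    else: d=np.array([x,-y,-1.])
    d=np.array(c['rotation']).reshape(3,3)@d
    return np.array(c['eye']),d/np.linalg.norm(d)
def onz(c,u,v,z,fish=False):
    e,d=ray(c,u,v,fish); return e+d*(z-e[2])/d[2]
def cross(*rays):
    A=0;b=0
    for e,d in rays:
        P=np.eye(3)-np.outer(d,d);A=A+P;b=b+P@e
    return np.linalg.solve(A,b)
E
python3 - <<'E'
from h import *
a=[shot(n,n+'0.png') for n in('scene','side','wrist')]
for c in a: print({k:np.round(v,3).tolist() for k,v in c.items() if k!='pixels'}, [k for k in c])
print(robot.get_obs(),robot.tip_extent)
E
```

```text
{'fx': 417.065, 'fy': 417.065, 'cx': 281.343, 'cy': 214.119, 'eye': [0.994, -0.422, 0.722], 'rotation': [0.339, 0.145, 0.353, 0.86]} ['pixels', 'fx', 'fy', 'cx', 'cy', 'eye', 'rotation']
{'fx': 401.969, 'fy': 401.969, 'cx': 273.727, 'cy': 206.416, 'eye': [0.457, -0.544, 0.439], 'rotation': [0.46, -0.036, -0.077, 0.884]} ['pixels', 'fx', 'fy', 'cx', 'cy', 'eye', 'rotation']
{'fx': 325.192, 'fy': 325.192, 'cx': 274.136, 'cy': 205.711, 'eye': [0.204, 0.593, 0.383], 'rotation': [-0.109, -0.068, 0.53, 0.838]} ['pixels', 'fx', 'fy', 'cx', 'cy', 'eye', 'rotation']
{'time': 0.15, 'q': array([ 9.47488820e-01,  5.28281594e-01,  1.43360935e+00, -1.35099324e-05,
        1.18138558e+00, -1.78498434e-01]), 'joint_velocities': array([-0.00053843, -0.00231475, -0.00252037, -0.00071676,  0.00047417,
       -0.00017316]), 'joint_torque': array([ 8.39011045e-04, -4.40430415e+01, -1.76842636e+01,  6.33993954e-02,
        5.51606866e-02, -8.73412523e-05]), 'position': array([0.2685936 , 0.56376249, 0.24377816]), 'tool_rot': array([ 8.45659472e-01,  5.33722164e-01, -7.78120802e-04,  3.21593596e-04]), 'ft_force': array([-0.4604125 , -0.49151645, -0.38111413]), 'moment': array([ 0.06709136, -0.03572034,  0.0253602 ]), 'grip_width': 0.08668311473935067} 0.022
```

View pics/scene0.png

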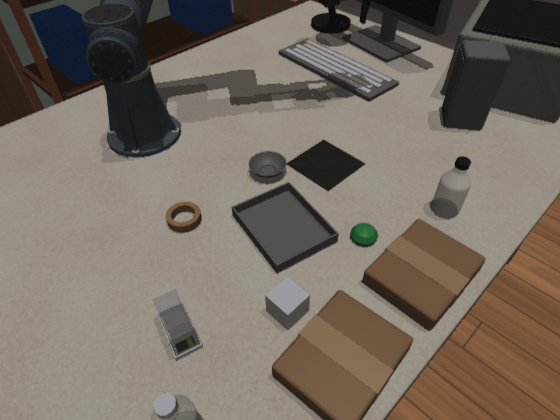

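View pics/side0.png

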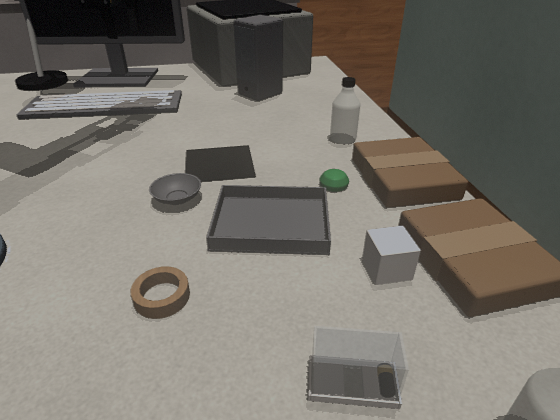

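The scene view shows the box at about (178,325), tray (285,225), mat (326,163). The side view shows the box at (355,370), with the cell at its right end (387,380). Next I'll enlarge the box crops and locate the tray and mat by mask.

```bash
sed -i 's/d=np.array(c\[.rotation.\]).reshape(3,3)@d/d=Rotation.from_quat(c["rotation"]).apply(d)/; 1a from scipy.spatial.transform import Rotation' h.py
cat >> h.py <<'E'
def quad(c,lo,hi,seed):
    g=cv2.cvtColor(c['pixels'],cv2.COLOR_RGB2GRAY)
    m=cv2.inRange(g,lo,hi); n,l,st,_=cv2.connectedComponentsWithStats(m)
    m=(l==l[seed[1],seed[0]]).astype(np.uint8)
    cn=max(cv2.findContours(m,0,2)[0],key=cv2.contourArea); h=cv2.convexHull(cn)
    for e in np.arange(1,20,.5):
        p=cv2.approxPolyDP(h,e,True)
        if len(p)<=4: break
    return g[seed[1],seed[0]],cv2.contourArea(cn),p[:,0].astype(float)
E
python3 - <<'E'
from h import *
a=load('scene0');b=load('side0')
for c,s in((a,(326,163)),(b,(220,163))):
    print(quad(c,0,60,s)[:2]); q=quad(c,0,60,s)[2]; print(q.tolist(),np.round([onz(c,*p,.004)[:2] for p in q],4).tolist())
for c,s in((a,(285,225)),(b,(270,215))):
    g,ar,q=quad(c,0,110,s); print('tray',g,ar,q.tolist(),np.round([onz(c,*p,.03)[:2] for p in q],3).tolist())
A=cv2.resize(a['pixels'][280:365,140:215],None,fx=5,fy=5,interpolation=2)
B=cv2.resize(b['pixels'][320:410,300:412],None,fx=4,fy=4,interpolation=2)
o=np.zeros((430,800,3),np.uint8);o[:425,:375]=A;o[:360,376:800]=B[:,:424]
cv2.imwrite('pics/crop1.png',o[:,:,::-1])
E
```

```text
(np.uint8(30), 1920.0)
[[323.0, 140.0], [363.0, 163.0], [328.0, 190.0], [287.0, 164.0]] [[0.3933, 0.3369], [0.5359, 0.3346], [0.5372, 0.1903], [0.3937, 0.1907]]
(np.uint8(59), 1918.0)
[[255.0, 176.0], [201.0, 181.0], [187.0, 150.0], [248.0, 146.0]] [[0.5389, 0.1862], [0.4258, 0.1864], [0.3963, 0.3346], [0.5408, 0.329]]
tray 83 5449.0 [[289.0, 182.0], [338.0, 236.0], [276.0, 273.0], [232.0, 206.0]] [[0.467, 0.123], [0.663, 0.073], [0.637, -0.089], [0.429, -0.028]]
tray 100 8108.0 [[347.0, 176.0], [328.0, 255.0], [207.0, 250.0], [223.0, 185.0]] [[0.714, 0.11], [0.612, -0.109], [0.432, -0.065], [0.469, 0.12]]
```

View pics/crop1.png

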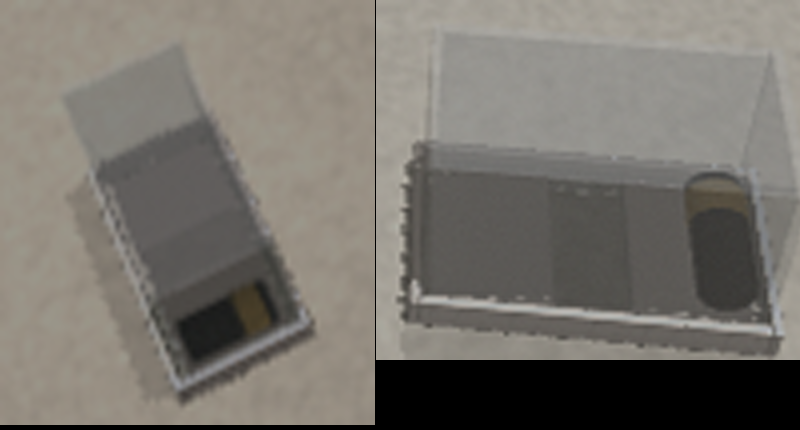

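```bash
python3 - <<'E'
from h import *
a=load('scene0');b=load('side0')
for n,p,q in(('+x-y',(176.4,357.6),(400.5,402.5)),('+x+y',(201,344),(394,363)),('-x-y',(159,315),(309.8,394.5)),('-x+y',(181,305),(311,357.5)),('top -x+y',(176,288.4),(316,328))):
    ra,rb=ray(a,*p),ray(b,*q);x=cross(ra,rb)
    g=[np.linalg.norm(np.cross(x-r[0],r[1])) for r in(ra,rb)]
    print(n,x.round(4),np.round(g,4),'z12',onz(a,*p,.012).round(3),onz(b,*q,.012).round(3))
# tray: pixel corners read at crops
A=cv2.resize(a['pixels'][170:280,220:350],None,fx=3,fy=3,interpolation=2);B=cv2.resize(b['pixels'][175:260,200:340],None,fx=2.8,fy=2.8,interpolation=2)
o=np.zeros((600,400,3),np.uint8);o[:330,:390]=A;o[335:335+B.shape[0],:B.shape[1]]=B
cv2.imwrite('pics/crop2.png',o[:,:,::-1])
E
```

```text
+x-y [ 0.6306 -0.3323  0.0105] [0.0011 0.0011] z12 [ 0.631 -0.331  0.012] [ 0.63  -0.334  0.012]
+x+y [ 0.6424 -0.2864  0.0126] [0.0013 0.0013] z12 [ 0.641 -0.285  0.012] [ 0.643 -0.287  0.012]
-x-y [ 0.5355 -0.3055  0.0087] [0.0008 0.0008] z12 [ 0.537 -0.305  0.012] [ 0.535 -0.308  0.012]
-x+y [ 0.5482 -0.2624  0.0105] [0.0002 0.0002] z12 [ 0.549 -0.263  0.012] [ 0.548 -0.263  0.012]
top -x+y [ 0.5501 -0.2627  0.068 ] [0.0016 0.0016] z12 [ 0.511 -0.248  0.012] [ 0.565 -0.222  0.012]
```

View pics/crop2.png

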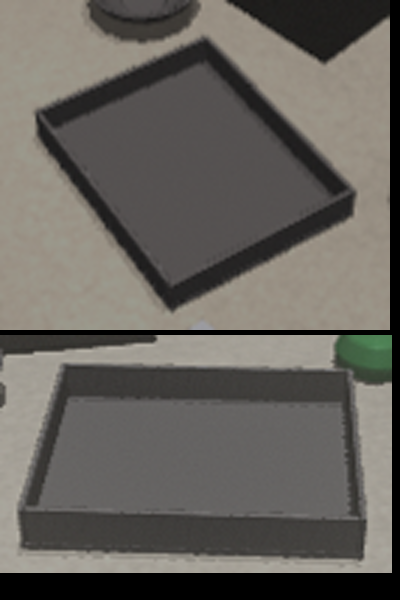

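Box: centre about (0.589,-0.297), x axis at yaw -15°, heights agree with the text (rim 10.5, top 68 mm). Mat: about (0.466,0.262). The tray rim corners are clear in both crops. I'll work out the tray from them while moving towards the box.

```bash
python3 - <<'E'
from h import *
a=load('scene0');b=load('side0')
P=[]
for p,q in(((288.3,182.7),(325,188.2)),((337.7,234),(330,240.7)),((277,266.7),(207.9,238.6)),((232.7,207.7),(223.2,186.4))):
    print(onz(a,*p,.03).round(3),onz(b,*q,.03).round(3))
E
```

```text
[0.467 0.12  0.03 ] [0.659 0.074 0.03 ]
[0.659 0.077 0.03 ] [ 0.624 -0.077  0.03 ]
[ 0.627 -0.077  0.03 ] [ 0.435 -0.037  0.03 ]
[ 0.435 -0.031  0.03 ] [0.469 0.115 0.03 ]
```

Emit:
{"method": "carry_out", "body": {
  "steps": [
    [[1.6,-4.3,0],1,0],
    [[1.6,-4.3,0],1,0],
    [[1.6,-4.3,0],1,0],
    [[1.6,-4.3,0],1,0],
    [[1.6,-4.3,0],1,0],
    [[1.6,-4.3,0],1,0],
    [[1.6,-4.3,0],1,0],
    [[1.6,-4.3,0],1,0],
    [[1.6,-4.3,0],1,0],
    [[1.6,-4.3,0],1,0]
  ]
}}

```text
time: 1.15
position: [0.429, 0.1235, 0.2421]
tool_rot: [0.79, 0.613, 0.001, -0.0]
ft_force: [1.4, 0.1, 1.0]
grip_width: 0.0872
```

Tray centre is about (0.547,0.02), with its x axis at yaw -12.6° (the two views agree to a few mm). Continuing to a point above the box.

Emit:
{"method": "carry_out", "body": {
  "steps": [
    [[1.6,-4.3,0],0,0],
    [[1.6,-4.3,0],0,0],
    [[1.6,-4.3,0],0,0],
    [[1.6,-4.3,0],0,0],
    [[1.6,-4.3,0],0,0],
    [[1.6,-4.3,0],0,0],
    [[1.6,-4.3,0],0,0],
    [[1.6,-4.3,0],0,0],
    [[1.2,-3,0],0,0],
    [[0,0,0],0,0]
  ]
}}

```text
time: 2.15
position: [0.5726, -0.2743, 0.2404]
tool_rot: [0.793, 0.61, 0.001, 0.0]
ft_force: [0.3, 0.1, 0.2]
grip_width: 0.0875
```

```bash
python3 - <<'E'
from h import *
o=robot.get_obs();print(o['position'],o['q'],2*np.degrees(np.arctan2(o['tool_rot'][1],o['tool_rot'][0])))
shot('wrist','w1.png')
E
```

```text
[ 0.57255413 -0.27433824  0.24039418] [-6.23315367e-01  5.44768282e-01  1.41220229e+00  1.78676818e-03
  1.18309978e+00 -1.93562185e+00] 75.15099153438993
```

View pics/w1.png

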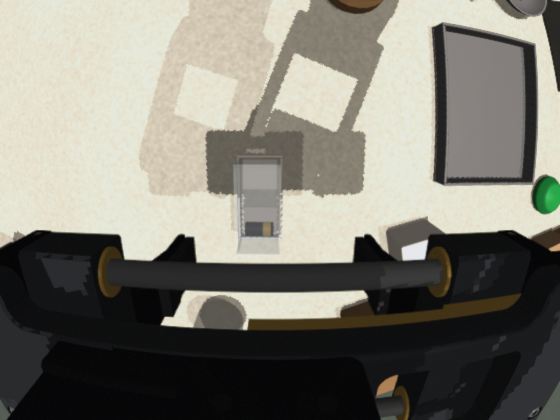

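The wrist view shows the box upright between the finger lines: lid far edge at row ~157 (cols 236–282), near end at row ~237, top edge at ~252, and the cell at (258,229). Checking the centre from this view.

```bash
python3 - <<'E'
from h import *
c=load('w1');print(np.round(c['eye'],3))
for z,ps in((.012,((236,157),(282,157),(238,237),(280,237))),(.07,((237,157),(283,157),(237,252),(280,252)))):
    for p in ps: print(z,p,onz(c,*p,z,True).round(4))
g=cv2.resize(c['pixels'][140:260,220:300],None,fx=5,fy=5,interpolation=2);cv2.imwrite('pics/w1c.png',g[:,:,::-1])
E
```

```text
[ 0.503 -0.257  0.38 ]
0.012 (236, 157) [ 0.5317 -0.309   0.012 ]
0.012 (282, 157) [ 0.5453 -0.2584  0.012 ]
0.012 (238, 237) [ 0.625 -0.334  0.012]
0.012 (280, 237) [ 0.6379 -0.2849  0.012 ]
0.07 (237, 157) [ 0.5275 -0.2999  0.07  ]
0.07 (283, 157) [ 0.5389 -0.2573  0.07  ]
0.07 (237, 252) [ 0.6215 -0.3278  0.07  ]
0.07 (280, 252) [ 0.6327 -0.2846  0.07  ]
```

View pics/w1c.png

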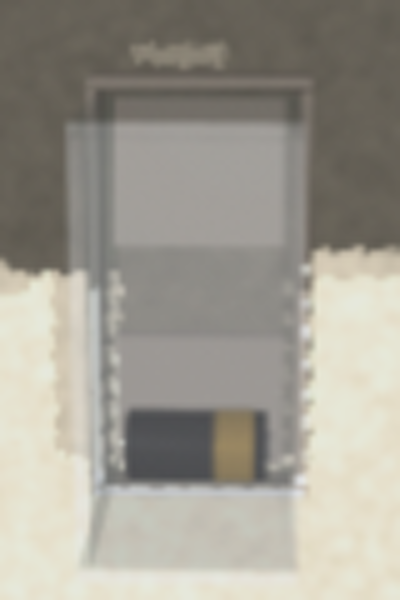

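Emit:
{"method": "carry_out", "body": {
  "steps": [
    [[1.4,-2.3,-1],0,0],
    [[0,0,-2.5],0,0],
    [[0,0,-2.5],0,0],
    [[0,0,-2.5],0,0],
    [[0,0,-2],0,0],
    [[0,0,-0.5],0,0],
    [[0,0,0],0,0]
  ]
}}

```text
time: 2.9
position: [0.5823, -0.2854, 0.1265]
tool_rot: [0.791, 0.612, 0.001, -0.006]
ft_force: [0.2, -0.2, 0.1]
grip_width: 0.087
```

```bash
python3 - <<'E'
from h import *
o=robot.get_obs();print(o['position'],2*np.degrees(np.arctan2(o['tool_rot'][1],o['tool_rot'][0])))
E
```

```text
[ 0.58229365 -0.285387    0.12648808] 75.4987645469436
```

Emit:
{"method": "carry_out", "body": {
  "steps": [
    [[0.5,-1.2,0],0,0],
    [[0.2,-0.6,0],0,0],
    [[0.1,-0.2,0],0,0],
    [[0,0,0],0,0]
  ]
}}

```text
time: 3.3
position: [0.593, -0.3076, 0.1307]
tool_rot: [0.79, 0.613, 0.002, -0.003]
ft_force: [0.0, 1.3, -0.1]
grip_width: 0.0872
```

Emit:
{"method": "carry_out", "body": {
  "steps": [
    [[-0.6,1,0],0,0],
    [[0,0,0],0,0],
    [[0,0,0],0,0]
  ]
}}

```text
time: 3.6
position: [0.5865, -0.297, 0.1319]
tool_rot: [0.791, 0.612, 0.002, -0.002]
ft_force: [-0.2, -0.6, -0.5]
grip_width: 0.087
```

Emit:
{"method": "carry_out", "body": {
  "steps": [
    [[0,0,-2],0,0],
    [[0,0,-2],0,0],
    [[0,0,-2],0,0],
    [[0,0,0],0,0],
    [[0,0,0],0,0]
  ]
}}

```text
time: 4.1
position: [0.5872, -0.2964, 0.0723]
tool_rot: [0.79, 0.613, 0.002, -0.001]
ft_force: [0.4, -0.0, -0.1]
grip_width: 0.0869
```

Emit:
{"method": "carry_out", "body": {
  "steps": [
    [[0,0,-1.8],0,0],
    [[0,0,0],0,0],
    [[0,0,0],0,0]
  ]
}}

```text
time: 4.4
position: [0.5889, -0.2974, 0.0575]
tool_rot: [0.79, 0.613, 0.003, 0.002]
ft_force: [1.8, -0.3, 1.0]
grip_width: 0.0869
```

```bash
python3 - <<'E'
from h import *
c=shot('wrist','w2.png');o=robot.get_obs();print(o['position'])
d=shot('side','s2.png')
im=np.zeros((420,800,3),np.uint8);im[:,:480]=c['pixels'][:,40:520];im[:,480:]=cv2.resize(d['pixels'][260:420,280:400],(320,420))
cv2.imwrite('pics/v2.png',im[:,:,::-1])
E
```

```text
[ 0.5886809  -0.29722555  0.05736699]
```

View pics/v2.png

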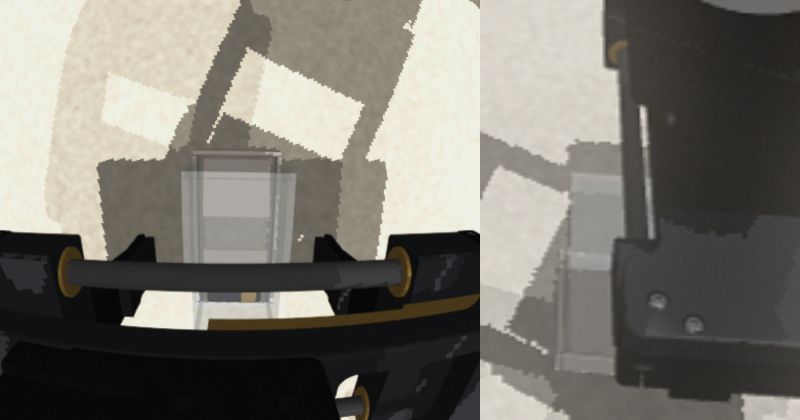

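The box sits centred between the fingers (wrist view: box cols 182–295, finger tips at ~150 and ~315), undisturbed. Closing.

Emit:
{"method": "carry_out", "body": {
  "steps": [
    [[0,0,0],0,0.4],
    [[0,0,0],0,0.6],
    [[0,0,0],0,0.6],
    [[0,0,0],0,0.6],
    [[0,0,0],0,0.6],
    [[0,0,0],0,0.6]
  ],
  "squeeze": 20
}}

```text
time: 5.1
position: [0.5898, -0.2979, 0.0602]
tool_rot: [0.79, 0.613, 0.004, 0.004]
ft_force: [0.9, -0.2, 0.2]
grip_width: 0.0468
```

Emit:
{"method": "carry_out", "body": {
  "steps": [
    [[0,0,0.3],0,0.7],
    [[0,0,0.6],0,0.7],
    [[0,0,1],0,0.7],
    [[0,0,1.2],0,0.7],
    [[0,0,1.2],0,0.7],
    [[0,0,1.2],0,0.7],
    [[0,0,1.2],0,0.7],
    [[0,0,0.8],0,0.7],
    [[0,0,0.4],0,0.7],
    [[0,0,0],0,0.7]
  ]
}}

```text
time: 6.1
position: [0.5892, -0.2975, 0.147]
tool_rot: [0.79, 0.613, 0.004, 0.004]
ft_force: [1.0, -1.1, -1.5]
grip_width: 0.0455
```

```bash
python3 - <<'E'
from h import *
o=robot.get_obs();print(o['position'],o['tool_rot'])
c=shot('side','s3.png');cv2.imwrite('pics/s3c.png',cv2.resize(c['pixels'][220:420,220:480],None,fx=2,fy=2)[:,:,::-1])
E
```

```text
[ 0.58920864 -0.29752703  0.14697833] [0.78997545 0.6131156  0.00371165 0.0037796 ]
```

View pics/s3c.png

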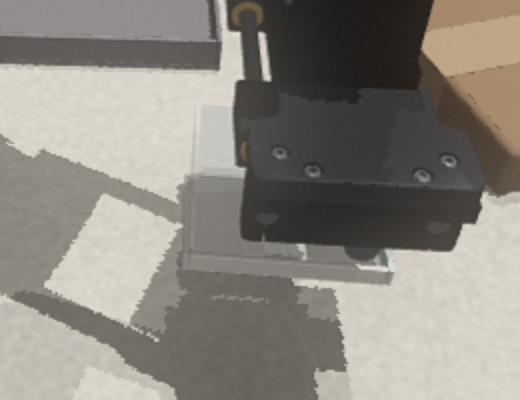

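The box is lifted level, and the cell is still at the +x end (crop (362,250)). Carrying it to the tray with gentle ramps.

Emit:
{"method": "carry_out", "body": {
  "steps": [
    [[-0.1,0.5,0],0,0.7],
    [[-0.1,1,0],0,0.7],
    [[-0.2,1.5,0],0,0.7],
    [[-0.3,2,0],0,0.7],
    [[-0.3,2.4,0],0,0.7],
    [[-0.3,2.6,0],0,0.7],
    [[-0.3,2.6,0],0,0.7],
    [[-0.3,2.6,0],0,0.7],
    [[-0.3,2.6,0],0,0.7],
    [[-0.3,2.6,0],0,0.7]
  ]
}}

```text
time: 7.15
position: [0.5569, -0.0782, 0.1418]
tool_rot: [0.791, 0.612, 0.002, -0.002]
ft_force: [-0.4, 0.1, -2.0]
grip_width: 0.0458
```

Emit:
{"method": "carry_out", "body": {
  "steps": [
    [[-0.2,2.3,0],0,0.7],
    [[-0.2,2,0],0,0.7],
    [[-0.2,1.6,0],0,0.7],
    [[-0.1,1.3,0],0,0.7],
    [[-0.1,1,0],0,0.7],
    [[-0.1,0.7,0],0,0.7],
    [[0,0.3,0],0,0.7],
    [[0,0,0],0,0.7]
  ]
}}

```text
time: 7.95
position: [0.5405, 0.0285, 0.1405]
tool_rot: [0.788, 0.615, -0.0, -0.006]
ft_force: [0.7, -0.1, -2.2]
grip_width: 0.0459
```

Emit:
{"method": "carry_out", "body": {
  "steps": [
    [[0.3,-0.4,-0.6],0,0.7],
    [[0.3,-0.4,-0.8],0,0.7],
    [[0,0,-0.4],0,0.7],
    [[0,0,0],0,0.7],
    [[0,0,0],0,0.7]
  ]
}}

```text
time: 8.45
position: [0.5481, 0.017, 0.1202]
tool_rot: [0.789, 0.614, -0.0, -0.006]
ft_force: [-0.1, -0.4, -2.1]
grip_width: 0.0459
```

```bash
python3 - <<'E'
from h import *
o=robot.get_obs();print(o['position'],o['tool_rot'])
a=shot('scene','a4.png');b=shot('side','b4.png')
im=np.hstack([cv2.resize(a['pixels'][130:290,210:360],(375,400)),cv2.resize(b['pixels'][110:270,190:360],(425,400))])
cv2.imwrite('pics/v4.png',im[:,:,::-1])
E
```

```text
[0.54805715 0.01699284 0.12021007] [ 7.89238116e-01  6.14060000e-01 -2.45226442e-04 -5.78376432e-03]
```

View pics/v4.png

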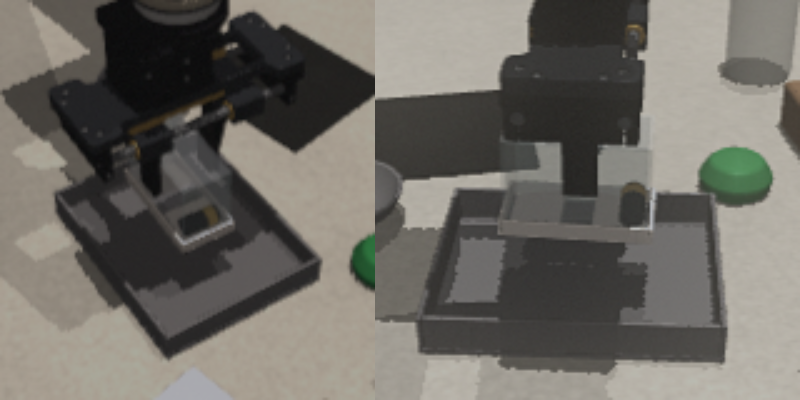

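The cell is still at the +x end (side crop (635,195)), and the box is over the tray with its underside at z≈0.06. Now shaking along the box x axis.

Emit:
{"method": "carry_out", "body": {
  "steps": [
    [[-1.5,0.4,0],0,0.7],
    [[-1.5,0.4,0],0,0.7],
    [[1.5,-0.4,0],0,0.7],
    [[4.2,-1.1,0],0,0.7],
    [[1.5,-0.4,0],0,0.7],
    [[0,0,0],0,0.7],
    [[0,0,0],0,0.7]
  ]
}}

```text
time: 9.25
position: [0.5887, 0.0071, 0.1218]
tool_rot: [0.789, 0.615, -0.001, -0.006]
ft_force: [-0.7, 0.3, -2.4]
grip_width: 0.0459
```

```bash
python3 - <<'E'
from h import *
o=robot.get_obs();print(o['position'],o['tool_rot'])
a=shot('scene','a5.png');b=shot('side','b5.png')
im=np.hstack([cv2.resize(a['pixels'][130:290,210:360],(375,400)),cv2.resize(b['pixels'][110:270,190:360],(425,400))])
cv2.imwrite('pics/v5.png',im[:,:,::-1])
E
```

```text
[0.58870438 0.00714925 0.12181674] [ 7.88763851e-01  6.14662636e-01 -6.61744024e-04 -6.40259436e-03]
```

View pics/v5.png

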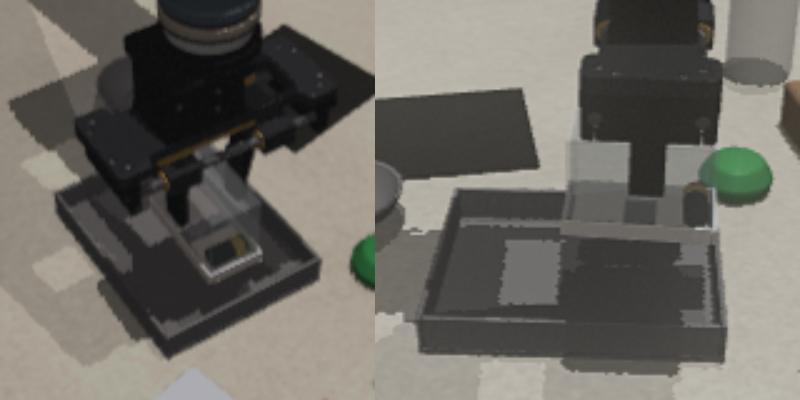

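The cell is still at the +x end (crop (695,205)), so the shake was too soft. I'll use a brisker reversal and track the brass band by colour mask.

Emit:
{"method": "carry_out", "body": {
  "steps": [
    [[-2,0.5,0],0,0.7],
    [[-4.2,1.1,0],0,0.7],
    [[-3.5,0.9,0],0,0.7],
    [[4.5,-1.2,0],0,0.7],
    [[4.5,-1.2,0],0,0.7],
    [[1.5,-0.4,0],0,0.7],
    [[0,0,0],0,0.7],
    [[0,0,0],0,0.7]
  ]
}}

```text
time: 10.15
position: [0.554, 0.0136, 0.1146]
tool_rot: [0.787, 0.615, -0.022, -0.03]
ft_force: [-0.7, -0.3, -2.9]
grip_width: 0.046
```

```bash
cat >> h.py <<'E'
def brass(n,f):
    c=shot(n,f) if f else n
    h=cv2.cvtColor(c['pixels'],cv2.COLOR_RGB2HSV); m=cv2.inRange(h,(14,90,40),(30,255,255))
    k,l,st,ce=cv2.connectedComponentsWithStats(m)
    return [(np.round(ce[i],1).tolist(),int(st[i,4])) for i in range(1,k) if st[i,4]>5]
E
python3 - <<'E'
from h import *
o=robot.get_obs();print(o['time'],o['position'],o['tool_rot'])
for c in('b4','b5','a4','a5'): print(c,brass(load(c),None))
print(brass('side','b6.png'));print(brass('scene','a6.png'))
E
```

```text
10.15 [0.55399937 0.01362276 0.11460137] [ 0.78730223  0.61546772 -0.0216599  -0.02975801]
b4 [([396.4, 119.6], 7), ([294.8, 121.9], 16), ([402.6, 126.3], 10), ([410.7, 131.7], 7), ([407.2, 145.0], 578), ([382.7, 144.9], 7), ([431.7, 178.6], 1821), ([385.0, 169.2], 6), ([470.0, 187.7], 7), ([462.4, 215.2], 2022), ([432.2, 192.2], 12), ([478.3, 191.9], 7), ([508.3, 267.1], 3842), ([158.5, 287.6], 861), ([467.0, 281.2], 17), ([469.2, 286.3], 6)]
b5 [([394.3, 115.7], 6), ([279.7, 120.8], 11), ([322.4, 121.8], 16), ([409.8, 129.7], 6), ([411.2, 133.1], 9), ([404.6, 145.2], 641), ([365.4, 142.5], 18), ([432.8, 178.3], 1713), ([388.0, 170.1], 16), ([396.1, 184.6], 15), ([472.1, 187.0], 8), ([475.3, 192.8], 6), ([478.5, 191.9], 8), ([462.7, 215.3], 1987), ([508.5, 266.9], 3782), ([158.3, 287.9], 843), ([476.2, 288.1], 12)]
a4 [([260.8, 9.6], 94), ([302.7, 0.6], 10), ([324.6, 1.5], 46), ([245.2, 8.5], 61), ([2.7, 86.3], 6), ([8.2, 99.7], 9), ([297.0, 151.0], 19), ([278.8, 175.0], 92), ([301.5, 173.5], 15), ([263.9, 188.9], 15), ([183.1, 216.4], 618), ([294.0, 215.6], 22), ([423.7, 271.1], 69
[... 162 characters left out ...]
.3], 15), ([290.3, 187.5], 89), ([313.6, 185.4], 16), ([275.4, 201.5], 17), ([183.1, 216.4], 629), ([423.7, 271.3], 7032), ([305.1, 227.8], 25), ([341.9, 358.3], 10468)]
[([395.2, 116.6], 9), ([259.7, 124.7], 9), ([301.5, 127.7], 15), ([410.3, 131.5], 15), ([407.7, 145.1], 560), ([365.0, 142.0], 9), ([381.7, 144.8], 6), ([384.4, 152.0], 12), ([431.2, 178.5], 1829), ([473.3, 189.2], 13), ([428.5, 191.8], 6), ([463.5, 215.1], 1955), ([508.1, 267.2], 3856), ([158.5, 287.7], 859)]
[([324.3, 1.4], 46), ([262.7, 13.5], 69), ([3.0, 90.3], 9), ([300.3, 156.8], 6), ([280.8, 181.9], 75), ([303.4, 179.3], 15), ([266.3, 195.1], 15), ([183.0, 216.5], 620), ([423.7, 271.2], 6985), ([342.0, 358.3], 10500)]
```

```bash
python3 - <<'E'
from h import *
a=load('a6');b=load('b6')
im=np.hstack([cv2.resize(a['pixels'][130:290,210:360],(375,400)),cv2.resize(b['pixels'][110:270,190:360],(425,400))])
cv2.imwrite('pics/v6.png',im[:,:,::-1])
o=robot.get_obs()
print(Rotation.from_quat(o['tool_rot']).as_matrix().round(3))
E
```

```text
[[ 0.241  0.968 -0.07 ]
 [ 0.97  -0.241  0.02 ]
 [ 0.003 -0.073 -0.997]]
```

View pics/v6.png

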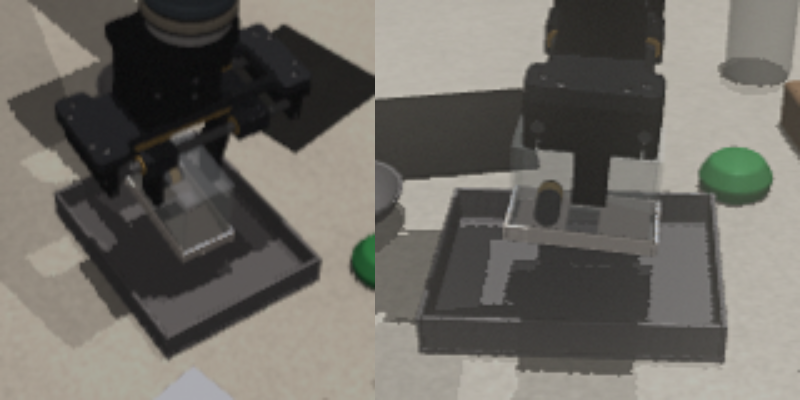

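The cell has passed the slot into the -x half (side crop (548,203)), and the tool has tipped about 4° with the +x end low. I'll tune the cell mask on this frame, then nudge the other way.

```bash
python3 - <<'E'
from h import *
for n,u,v in(('b4',294,184),('b5',318,184),('b6',259,184),('b6',259,191),('b6',285,196),('b6',250,226)):
    c=load(n);p=c['pixels'][v-1:v+2,u-1:u+2].reshape(-1,3).mean(0);print(n,p.round(),cv2.cvtColor(np.uint8([[p]]),cv2.COLOR_RGB2HSV)[0,0])
E
```

```text
b4 [85. 78. 62.] [22 67 84]
b5 [88. 80. 63.] [21 70 87]
b6 [83. 76. 59.] [20 77 83]
b6 [51. 51. 49.] [30  5 50]
b6 [98. 95. 92.] [15 16 98]
b6 [57. 56. 55.] [10 13 57]
```

Emit:
{"method": "carry_out", "body": {
  "steps": [
    [[0,0,0],0,0.7]
  ]
}}

```text
time: 10.35
position: [0.5531, 0.014, 0.1149]
tool_rot: [0.787, 0.616, -0.022, -0.03]
ft_force: [0.2, -1.2, -1.1]
grip_width: 0.0456
```

```bash
cat >> h.py <<'E'
def cell(c):  # side view, brass-ish pixels around the tray
    p=c['pixels'][165:262,200:340].astype(int); w=p[:,:,0]-p[:,:,2]
    m=(w>25).astype(np.uint8); k,l,st,ce=cv2.connectedComponentsWithStats(m)
    return [((ce[i]+[200,165]).round(1).tolist(),int(st[i,4])) for i in range(1,k) if st[i,4]>4]
E
python3 - <<'E'
from h import *
for n in('b4','b5','b6'): print(n,cell(load(n)))
print(cell(shot('side','b7.png')));o=robot.get_obs();print(o['position'],o['tool_rot'],o['time'])
E
```

```text
b4 [([291.2, 184.6], 5), ([295.4, 185.2], 5)]
b5 [([319.1, 184.6], 9)]
b6 [([259.8, 183.9], 14)]
[([252.2, 184.0], 13)]
[0.55287051 0.01410107 0.11485563] [ 0.78714536  0.61564176 -0.0219509  -0.03009263] 10.4
```

Emit:
{"method": "carry_out", "body": {
  "steps": [
    [[-1,0.3,0],0,0.7],
    [[-2.5,0.7,0],0,0.7],
    [[-3.5,0.9,0],0,0.7],
    [[-0.5,0.1,0],0,0.7],
    [[0,0,0],0,0.7],
    [[0,0,0],0,0.7],
    [[0,0,0],0,0.7],
    [[0,0,0],0,0.7]
  ]
}}

```text
time: 11.2
position: [0.4725, 0.0358, 0.1161]
tool_rot: [0.787, 0.616, -0.022, -0.03]
ft_force: [-1.0, 0.4, -2.9]
grip_width: 0.0464
```

```bash
python3 - <<'E'
from h import *
print(cell(shot('side','b8.png')));o=robot.get_obs();print(o['position'],o['tool_rot'],o['time'])
E
```

```text
[([204.2, 181.6], 11)]
[0.47271073 0.03569842 0.11612528] [ 0.78705948  0.61577511 -0.0216552  -0.02982339] 11.25
```

The cell is now at the -x end (side (204,182)). Next: a stroke back to the middle, then a reversal.

Emit:
{"method": "carry_out", "body": {
  "steps": [
    [[1.5,-0.4,0],0,0.7],
    [[3,-0.8,0],0,0.7],
    [[3.5,-0.9,0],0,0.7],
    [[-2.5,0.7,0],0,0.7],
    [[-1.5,0.4,0],0,0.7],
    [[0,0,0],0,0.7],
    [[0,0,0],0,0.7]
  ]
}}

```text
time: 11.95
position: [0.521, 0.0231, 0.1156]
tool_rot: [0.788, 0.615, -0.019, -0.027]
ft_force: [-0.2, 0.3, -1.2]
grip_width: 0.0457
```

```bash
python3 - <<'E'
from h import *
print(cell(shot('side','b9.png')));o=robot.get_obs();print(o['position'],o['tool_rot'],o['time'])
E
```

```text
[([245.0, 212.1], 20)]
[0.52111008 0.0230662  0.1156242 ] [ 0.78765221  0.61521648 -0.01931803 -0.02719364] 12.0
```

The brass band is now at (245,212), well below the box, so it has dropped. Lifting and checking from two views.

Emit:
{"method": "carry_out", "body": {
  "steps": [
    [[0,0,0.5],0,0.7],
    [[0,0,1.5],0,0.7],
    [[0,0,2],0,0.7],
    [[0,0,2],0,0.7],
    [[0,0,0.5],0,0.7],
    [[0,0,0],0,0.7],
    [[0,0,0],0,0.7]
  ]
}}

```text
time: 12.7
position: [0.524, 0.0221, 0.1835]
tool_rot: [0.788, 0.615, -0.018, -0.026]
ft_force: [0.6, -0.3, -2.4]
grip_width: 0.0458
```

```bash
python3 - <<'E'
from h import *
b=shot('side','b10.png');a=shot('scene','a10.png')
for c in cell(b): print('side',c,onz(b,*c[0],.02).round(3))
p=a['pixels'].astype(int);m=np.zeros((420,560),np.uint8);m[175:275,228:342]=((p[:,:,0]-p[:,:,2])>25)[175:275,228:342]
k,l,st,ce=cv2.connectedComponentsWithStats(m)
for i in range(1,k):
    if st[i,4]>4: print('scene',ce[i].round(1),st[i,4],onz(a,*ce[i],.02).round(3))
o=robot.get_obs();print(o['position'],o['tool_rot'],o['time'],o['ft_force'])
print(Rotation.from_quat(o['tool_rot']).as_matrix().round(3))
E
```

```text
side ([234.3, 211.7], 23) [0.483 0.043 0.02 ]
scene [270.6 205.1] 24 [0.484 0.043 0.02 ]
[0.5236262  0.02216796 0.18306471] [ 0.7878777   0.61497268 -0.01876084 -0.02655864] 12.8 [-0.5815477  -0.47807684 -2.30585947]
[[ 0.243  0.968 -0.062]
 [ 0.97  -0.242  0.019]
 [ 0.003 -0.065 -0.998]]
```

The cell lies in the tray at about (0.483,0.043,0.02), and both views agree. Now to the mat, turning about +14° to square the box with it. I use soft ramps to avoid adding tilt.

Emit:
{"method": "carry_out", "body": {
  "steps": [
    [[-0.2,0.8,0],1,0.7],
    [[-0.4,1.6,0],2,0.7],
    [[-0.6,2.4,0],2,0.7],
    [[-0.7,3,0],2,0.7],
    [[-0.7,3,0],2,0.7],
    [[-0.7,3,0],2,0.7],
    [[-0.7,3,0],2,0.7],
    [[-0.5,2.4,0],1,0.7],
    [[-0.4,1.6,0],0,0.7],
    [[-0.2,0.8,0],0,0.7]
  ]
}}

```text
time: 13.8
position: [0.4611, 0.2541, 0.1777]
tool_rot: [0.698, 0.715, -0.026, -0.029]
ft_force: [-0.9, -0.6, -1.2]
grip_width: 0.0461
```

Emit:
{"method": "carry_out", "body": {
  "steps": [
    [[0,0,0],0,0.7],
    [[0,0,0],0,0.7]
  ]
}}

```text
time: 14.0
position: [0.4593, 0.2557, 0.1772]
tool_rot: [0.697, 0.716, -0.027, -0.029]
ft_force: [0.9, -0.8, -1.7]
grip_width: 0.0457
```

```bash
python3 - <<'E'
from h import *
o=robot.get_obs();print(o['position'],o['time'],o['ft_force'],o['q'])
print(Rotation.from_quat(o['tool_rot']).as_matrix().round(3))
E
```

```text
[0.45931375 0.25569162 0.17715497] 14.0 [ 0.87698252 -0.75058143 -1.68152944] [ 0.28195614  0.51431436  1.70049429  0.02843954  1.00352406 -1.33323503]
[[-0.028  0.996 -0.08 ]
 [ 1.     0.028  0.002]
 [ 0.004 -0.08  -0.997]]
```

Emit:
{"method": "carry_out", "body": {
  "steps": [
    [[0.4,0.2,-0.8],0,0.7],
    [[0.4,0.3,-1.6],0,0.7],
    [[0,0,-1.8],0,0.7],
    [[0,0,-1.8],0,0.7],
    [[0,0,-1.4],0,0.7],
    [[0,0,-0.8],0,0.7],
    [[0,0,0],0,0.7],
    [[0,0,0],0,0.7]
  ]
}}

```text
time: 14.8
position: [0.4729, 0.2553, 0.0898]
tool_rot: [0.7, 0.713, -0.026, -0.028]
ft_force: [0.5, -0.4, -0.6]
grip_width: 0.0459
```

```bash
python3 - <<'E'
from h import *
o=robot.get_obs();print(o['position'],o['time'],o['ft_force'])
R=Rotation.from_quat(o['tool_rot']).as_matrix();print(R.round(3), (o['position']+R[:,2]*.06).round(4))
E
```

```text
[0.47291087 0.25527251 0.08983363] 14.8 [ 0.50410406 -0.44751239 -0.60476397]
[[-0.019  0.997 -0.077]
 [ 1.     0.019  0.002]
 [ 0.003 -0.077 -0.997]] [0.4683 0.2554 0.03  ]
```

Emit:
{"method": "carry_out", "body": {
  "steps": [
    [[-0.4,0.6,-0.8],0,0.7],
    [[0,0,-0.7],0,0.7],
    [[0,0,0],0,0.7],
    [[0,0,0],0,0.7]
  ]
}}

```text
time: 15.2
position: [0.4699, 0.2621, 0.0752]
tool_rot: [0.7, 0.713, -0.025, -0.027]
ft_force: [-0.8, -0.0, -1.5]
grip_width: 0.0459
```

Emit:
{"method": "carry_out", "body": {
  "steps": [
    [[-0.2,0,-0.5],0,0.7],
    [[0,0,0],0,0.7],
    [[0,0,-0.3],0,0.7],
    [[0,0,0],0,0.7]
  ]
}}

```text
time: 15.6
position: [0.4682, 0.2625, 0.0673]
tool_rot: [0.7, 0.713, -0.024, -0.027]
ft_force: [-0.8, 0.8, -3.2]
grip_width: 0.0459
```

Emit:
{"method": "carry_out", "body": {
  "steps": [
    [[0,0,-0.3],0,0.7],
    [[0,0,0],0,0.7]
  ]
}}

```text
time: 15.8
position: [0.4667, 0.2625, 0.065]
tool_rot: [0.7, 0.713, -0.025, -0.028]
ft_force: [-0.3, 0.2, -2.2]
grip_width: 0.0461
```

Emit:
{"method": "carry_out", "body": {
  "steps": [
    [[0,0,-0.3],0,0.7],
    [[0,0,0],0,0.7]
  ]
}}

```text
time: 16.0
position: [0.4672, 0.2628, 0.0638]
tool_rot: [0.7, 0.713, -0.024, -0.028]
ft_force: [-0.3, 0.1, -1.2]
grip_width: 0.0457
```

Emit:
{"method": "carry_out", "body": {
  "steps": [
    [[0,0,-0.3],0,0.7],
    [[0,0,0],0,0.7]
  ]
}}

```text
time: 16.2
position: [0.4684, 0.263, 0.0633]
tool_rot: [0.7, 0.713, -0.023, -0.027]
ft_force: [0.6, 0.0, -2.6]
grip_width: 0.046
```

Emit:
{"method": "carry_out", "body": {
  "steps": [
    [[0,0,-0.3],0,0.7],
    [[0,0,0],0,0.7]
  ]
}}

```text
time: 16.4
position: [0.4695, 0.2633, 0.0624]
tool_rot: [0.7, 0.713, -0.022, -0.026]
ft_force: [0.2, 0.4, -1.4]
grip_width: 0.0461
```

```bash
python3 - <<'E'
from h import *
o=robot.get_obs();print(o['position'],o['ft_force'],o['tool_rot'])
b=shot('side','b11.png');a=shot('scene','a11.png')
im=np.hstack([cv2.resize(a['pixels'][90:210,260:380],(400,400),interpolation=2),cv2.resize(b['pixels'][80:200,160:280],(400,400),interpolation=2)])
cv2.imwrite('pics/v11.png',im[:,:,::-1])
E
```

```text
[0.46953377 0.26328698 0.06244218] [ 0.17749879  0.43706039 -1.44542423] [ 0.6998374   0.71349041 -0.02186597 -0.02609443]
```

View pics/v11.png

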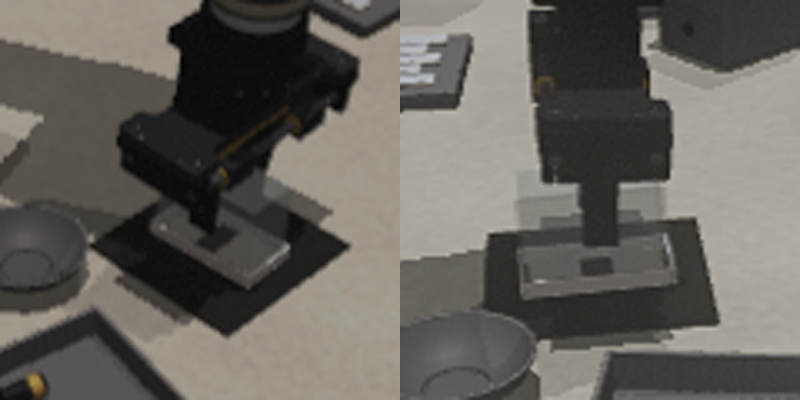

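Box is empty and stands on the mat near its middle. The brass band is visible in the tray (scene crop (35,385)). TCP height and stalled descent indicate contact. Releasing.

Emit:
{"method": "carry_out", "body": {
  "steps": [
    [[0,0,0],0,0.4],
    [[0,0,0],0,0.3],
    [[0,0,0],0,0.1],
    [[0,0,0],0,0],
    [[0,0,0],0,0],
    [[0,0,0],0,0]
  ]
}}

```text
time: 17.1
position: [0.4693, 0.263, 0.0603]
tool_rot: [0.7, 0.713, -0.023, -0.027]
ft_force: [0.2, -0.4, -0.7]
grip_width: 0.0829
```

Emit:
{"method": "carry_out", "body": {
  "steps": [
    [[0,0,1],0,0],
    [[0,0,2],0,0],
    [[0,0,2.5],0,0],
    [[0,0,2.5],0,0],
    [[0,0,3],0,0],
    [[0,0,3],0,0],
    [[0,0,2],0,0],
    [[0,0,0],0,0]
  ]
}}

```text
time: 17.9
position: [0.4675, 0.2625, 0.2303]
tool_rot: [0.7, 0.713, -0.023, -0.026]
ft_force: [0.4, 0.1, -0.5]
grip_width: 0.0872
```

```bash
python3 - <<'E'
from h import *
o=robot.get_obs();print(o['time'],o['position'],o['grip_width'])
b=shot('side','b12.png');a=shot('scene','a12.png');shot('wrist','w12.png')
print('cell',[(c,onz(b,*c[0],.02).round(3)) for c in cell(b)])
for c,(y0,y1,x0,x1) in((a,(125,195,285,370)),(b,(130,185,185,265))):
    g=cv2.cvtColor(c['pixels'],cv2.COLOR_RGB2GRAY)
    for r in range(y0,y1,3): print(r,' '.join('%3d'%v for v in g[r,x0:x1:3]))
E
```

```text
17.9 [0.46751805 0.26251668 0.23026885] 0.08715689105741845
cell [(([234.2, 211.8], 32), array([0.483, 0.042, 0.02 ]))]
125 149 148 146 147 147 147 146 144 147 147 148 147 149 148 149 151 148 151 150 148 149 148 150 147 148 149 148 147 146
128 147 145 146 146 147 146 147 146 147 148 146 148 149 147 149 151 151 151 149 148 150 149 148 149 147 145 145 145 147
131 128 146 127 145 147 147 147 147 146 146 145 144 148 150 149 148 149 150 147 149 148 146 148 149 146 147 146 145 148
134  82  83  81  82  82 124 144 145 144 146 134 126 129 140 149 149 150 148 149 151 150 149 149 148 149 148 146 145 146
137  81  81  81  83  81  80  81  82 128 128 129 125 128 128 129 145 149 148 149 147 149 147 146 148 147 147 146 144 146
140  82  81  81  81  82  83  81 106  74  91  95 111 113  83 129 129 130  98  94 147 150 148 148 147 148 146 147 148 147
143  83  84  83  81  81  80  83 141 104 102  88  75  65  65  65 101  96  97  96  98  82 133 148 149 150 148 148 149 149
146  82  82  81  80  81  79 145 143 105  86  46  49  57  65  64  65  65  91  97  97  95  85  92 149 148 149 148 150 148
149  81  80  81  81 
[... 3327 characters left out ...]
  57  58  58 158 159 161 158
169  94  54  54  51  90  78  59  42  42  42  45  45  43  45  48  49  48  55  56  55  57  59  57 116 157 159 158
172  75  44  46  45  47  45  46  48  46  44  47  44  46  47  47  52  47  52  55  56  57  57  57  51 161 155 155
175  76  76  89  65  51  46  45  47  45  46  47  44  45  46  45  48  49  54  56  55  56  56  57  52 157 155 157
178  81  78  80  75  88  46  44  44  44  46  45  47  42  44  48  45  44  56  67  70 115 163 166 164 155 155 155
181  89  81  79  78  72  68  45  54  54  77  81  82  79 141 163 165 159 160 160 158 157 156 158 159 158 156 156
184  94  81  81  77  73  82 146 144 138 136 140 139 138 141 160 164 161 158 160 161 163 160 161 161 158 161 163
```

```bash
python3 - <<'E'
from h import *
a=load('a12');b=load('b12')
for c,ps in((a,((334.5,175.5),(304,159.5),(345.5,167.5))),(b,((197,170.5),(243,165)))):
    for p in ps: print(onz(c,*p,.004).round(3))
for p,q in(((325,160.5),(219,159.5)),): print('slot',cross(ray(a,*p),ray(b,*q)).round(4))
# body top corners side
w=load('w12');g=cv2.cvtColor(w['pixels'],cv2.COLOR_RGB2GRAY)
m=cv2.inRange(g,0,60)
print('wrist mat row/col dark extents', [(r,np.where(m[r,120:430])[0][[0,-1]]+120) for r in range(60,240,20) if m[r,120:430].any()])
for r in range(100,262,6): print(r,' '.join('%3d'%v for v in g[r,170:380:6]))
E
```

```text
[0.514 0.243 0.004]
[0.413 0.236 0.004]
[0.514 0.288 0.004]
[0.418 0.232 0.004]
[0.519 0.238 0.004]
slot [0.4667 0.2596 0.0139]
wrist mat row/col dark extents [(140, array([213, 341])), (160, array([212, 341])), (180, array([212, 339])), (200, array([151, 338])), (220, array([148, 336]))]
100 130 127 123 112  98 123 187 206 211 203 108 138 139 137 137 135 137 132 140 136 136 139 137 135 141 145 138 232 233 235 236 234 237 237 238
106 158 109 127 120 105 143 139 215 212 203 102 136 141 142 143 142 139 141 135 133 137 137 149 169 136 135 135 235 237 236 232 238 238 235 239
112 158 157 129 124 108 125 139 215 208 209 102 124 140 140 136 141 142 140 141 158 231 233 237 233 225 138 141 234 236 236 236 238 239 238 238
118 158 157 117 124 110 125 143 234 207 212 107 105 140 139 146 154 235 233 234 234 237 236 235 234 234 141 135 156 235 234 236 237 237 236 239
124 158 158 131 123 108 130 137 237 216 211 196 103 135 232 236 233 233 232 237 232 235 234 235 238 233 135 135 132 233 237 237 234 237 237 238
130 159 155 127 119 102 147 128 196  91  98 105  48  60  89 155 195 195 198 216 229 231 23
[... 2377 characters left out ...]
 235 235 237  94  45  44  44  43  43  40 153 165 165 165 165 165 164 182  44  45  45  43  44  44 234 238 237 236 235 233 236
238 235  39   6  19 173 233 235  96  45  45  46  45  44  44 204 125 125 125 126 126 126 221  44  44  44  46  45  45 236 236 236  21  23   8 155
244 128   6  15  11 103 231 233 101  45  45  46  45  46  45 107 106 107 107 106 106 106 108  45  45  46  45  45  45 233 238 237  12  14  11   7
250   8  12  13  10  54 236 235 107  45  45  46  45  46  45 107 106 107 108 107 106 106 107  45  43  45  45  43  45 238 236 237  12  12  14   8
256  11  13  12  12  24 235 228 227 211 197 181 143 102  82 121 108 104 102 102 100  99  98  46  45  45  44  45  45 236 236 236  13  11  12  13
```

```bash
python3 -c "
from rig import robot
print(robot.hand_in(), robot.get_obs()['time'])"
```

```text
the job is handed in; nothing more can be done
the job is handed in; nothing more can be done
```

The job is done and handed in at about 18 s. I lifted the box, carried it level to the tray, and shook it end to end until the cell dropped through the slot. I then stood the empty box slot down on the mat, let go, and raised the gripper clear.

**Last checks**
- **Cell:** it lies still in the tray at about (0.483, 0.042). The two views agreed to about 1 mm after the drop, and the side view alone still showed it there after release.
- **Box:** from two views its slot is at about (0.467, 0.260), against a mat centre of about (0.4665, 0.2615). The wrist view shows the box within the mat, with its slot perhaps 5 mm off along the box's length. That was read before correcting for the slot's height, so I did not act on it.
- **Upright:** I judged this from brightness readings of all three cameras after release. My picture allowance was used up, so I did not view that final state.

**What did not go as planned**
- The first shake was too soft to move the cell.
- The second sent the cell past the slot to the other end and tipped the tool by about 4°. The tilt could not be undone with the moves available, so the box was set down lightly on its low end.
- A small stroke the other way left the cell at that far end, and the fourth shake dropped it.

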